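# File the test adapters and lean up the instruction board

## Robot

A 6-joint arm with a two-finger parallel gripper is mounted at the origin on the work surface. World frame = base frame: x ahead of the robot, y to its left, z up, the work surface at z = 0. Lengths are in m, angles in degrees, forces in N, time in s.
With the tool pointing down it reaches from about 0.3 to 0.75 m from the base axis. Payload 8.5 kg.
Tool frame: the origin (TCP) lies at the very end of the fingers, on their centre line; the grasp point (between the pads) lies env.pinch_z behind it (env.pinch_z is the distance from the TCP to the grasp point, in m); z points along the fingers, y is the line along which they close (so a half turn about z gives the same grasp; the last joint's range is limited). The gripper opens to 85 mm and grips with 20 to 120 N. Pads are 22 mm wide; open, the fingers measure 114 mm over their backs; the gripper's body (76 mm by 85 mm) begins 54 mm behind the grasp point. The pads swing forward as they close: fully open they stand 13 mm farther back than shut.
Start: joints at [-81.778, 21.807, 74.336, -0, 83.858, -12.336], TCP at [0.193, -0.515, 0.231] pointing down, gripper open.
Joint ranges: [-178.18, 178.18], [-50.72, 133.34], [12.68, 142.11], [-81.47, 261.47], [9.98, 163.14], [-165.26, 165.26]. Speed limits (degrees/s): [136.94, 136.94, 180, 180, 180, 180].

## Interface

Orientations are given as a 3x3 rotation matrix whose columns are the frame's x, y, z axes.
In Python, from rig import telemetry, get_image, env gives the robot as it stands. The module is installed in compiled form; this text tells all that it offers.
- The arm moves only by the tool apply_moves, never from a script. Its argument "series" is a list of rows, each a list of 7 numbers: the shift along the tool's x, y, z in mm, then the turn, a rotation vector about the tool's x, y, z in degrees, then the opening, from 0 (shut) to 1 (fully open). A call has 1 to 12 rows; each row shifts and turns the commanded pose from where the row before left it, along the tool's axes as they then stand; what a row does not reach is not made up. A row lasts 1/8 s, in which the tool goes at most 62.5 mm and 10.7 degrees, less where a joint would pass 70% of its speed; a pose out of reach is approached as far as the arm can. A call with a gripper value outside its range is refused whole. The fingers move at their own pace and stop on an object; "grip_force" is the grip in N (left out, the last holds). Time passes only in rows, so rows that do not move let the fingers close. It gives the time, the measured TCP pose, the force, the opening and the grip force at its end, in the units of the state.
- telemetry.observe(): the state, without advancing time (a new reading comes with each control period).
- get_image(name): name is "side" or "top"; returns a dict with "frame" (384x512x3 uint8, red, green, blue), "z_map" (384x512 float32, m along the optical axis (not along the pixel's ray), 0 where there is no reading), "vertical_fov" (degrees; the focal length in pixels is half the picture's height over the tangent of half this angle, whatever the lens; pixels are square), "cx", "cy" (the principal point, pixels), "eye" and "attitude" of the camera in the world. Camera axes: x right, y up, looking along -z (the intrinsics and any distortion apply to the point x, -y, -z); pixel columns grow to the right and rows downward; lengths in m; the calibration is good to about 2 mm. A picture is of the moment at which its call begins.
- env.close_job(): hands the job in; it is judged then, once.
The state is a dict: "time_s": time; "q": joint angles; "qvel": joint speeds; "joint_efforts": joint torques, N m; "position": TCP position; "tool_rot": TCP orientation; "ft_force": force on the tool from outside, world axes, zero at the start; "wrist_torque": the same for the moment, N m; "grip_width": finger opening in m; "gripper_force": force on a finger pad.
Only numpy, scipy, OpenCV 4.12 (cv2) and the standard library are available. Lean on these libraries where they do the work, as an engineer would, in place of code of your own. Each camera call takes 0.05 s, during which the arm holds its last target. There are 200 camera calls.

## Task

Set the cable test bench up for the next batch: take every adapter cassette out of the carrier tray and push it fully down into the packed row in the rack, till it hangs by its ears like the others, between cassettes already there (not outside the row's two end ones), so that the row opens without toppling those in it. When all are in, take the instruction board out of its slotted stand and lean it, standing on its bottom edge on the bench, at a slant against the front of the tester, squarely and within the width of the front. Leave the other things on the bench where they are.

Things in the scene. Friction and masses are not known exactly. Their poses are not given: they have to be found in the camera images.
- rack: fixed aluminium rack, open above: a trough 360 mm long (y), floor plate 5 mm, two side walls 8 mm thick, 75 mm high, 98 mm apart inside (x). A cassette hangs across it between the walls, its two end ears resting on the wall tops, thickness along y; fully down, its origin is 13 mm above the rack's. Room for all. Origin: centre of the underside; x across, y along the row, z up.
- stop_r (a joint): the row's end stop at the rack's -y end, an upright steel plate between the walls, 82 mm high; value: how far it has been pushed outwards, 0 to 0.096 m. A light spring (0.5 to 1.5 N) pushes it in against the row.
- stop_l (a joint): the like end stop at the +y end, pushed outwards to +y. So the row opens when a cassette's tapered foot is pushed straight down (some 5 to 20 N) into the V between the roofs of two neighbours; each side gives way 18 mm.
- kept0: grey plastic test-adapter cassette already in the rack: upright slab 90 mm long (x), 36 thick (y), 84 tall, smooth and slippery, with a thin grip tab on top and an ear at each end. All cassettes are alike; measures under kept1 and kept2. Origin: centre of the underside, z up; the same after half a turn. Outermost of the row at its -y end.
- kept1: cassette in the row, like kept0. Sides flat from 20 to 60 mm above the origin; below, the foot tapers evenly to 18 mm thick at the bottom; above, the shoulders taper like a roof to 10 mm thick at 84 mm. At the start the row is kept0, kept1, kept2, kept3 from the rack's -y end to its +y end, upright, hung, face to face at a pitch of 37 mm.
- kept2: cassette in the row, like kept0. The aluminium grip tab, in the middle of the top, is 36 mm long (x), 10 mm thick (y) and rises from 84 to 124 mm above the origin. The two ears, 28 mm wide (y) and 10 mm thick, stick out to 120 mm overall length; their undersides are 62 mm above the origin. 0.15 kg (spares 0.12 to 0.2).
- kept3: cassette like kept0, the outermost of the row at the rack's +y end.
- spare0: cassette like kept0 (measures under kept0, kept1, kept2), standing upright in one of the carrier tray's pockets at the start, or absent (None). Origin: centre of the underside, x along its 90 mm length, z up.
- spare1: cassette like kept0 (measures under kept0, kept1, kept2), standing upright in one of the carrier tray's pockets at the start, or absent (None). Origin: centre of the underside, x along its 90 mm length, z up.
- spare2: cassette like kept0 (measures under kept0, kept1, kept2), standing upright in one of the carrier tray's pockets at the start, or absent (None). Origin: centre of the underside, x along its 90 mm length, z up.
- spare3: cassette like kept0 (measures under kept0, kept1, kept2), standing upright in one of the carrier tray's pockets at the start, or absent (None). Origin: centre of the underside, x along its 90 mm length, z up.
- tray: loose black carrier tray, 230 mm long (y), 110 mm deep (x), 45 mm high, 0.6 kg, with four open pockets in a row at y = -81, -27, 27 and 81 mm; pockets 96 mm long (x), 39 mm wide (y), floor 5 mm above the origin: a cassette in one has its origin 5 mm above the tray's and its length along the tray's x. Origin: centre of the underside.
- board: the white work-instruction board, a flat slab 160 mm wide (y), 200 mm tall (z), 8 mm thick (x), 0.25 kg. Origin: centre of its bottom edge. It starts upright in the slot of the stand.
- stand: the fixed black slotted stand, 180 mm long (y), 60 mm deep (x), 48 mm high; slot 12 mm wide and 40 mm deep, open above and at its ends, its floor 8 mm above the origin. Origin: centre of the underside; z up.
- tester: the fixed bench-top cable tester, a white box 280 mm deep (x), 320 mm wide (y), 130 mm tall, with a blue front with screen and keys facing -x, flat to about 5 mm. Origin: middle of the lower edge of the front face, on the bench; z up.
- tester_front (a point): the middle of the upper edge of the tester's front face, 130 mm above the bench; axes as the tester's, so -x points out of the front, y along it.
- screwdriver: a screwdriver lying on the bench, about 200 mm long; leave it alone.
- label_roll: a roll of labels, 80 mm across, 40 mm high; leave it alone.
- spray: a small white bottle, 56 mm across, 130 mm high; leave it alone.
There are look-alikes about, which are no part of the job. Leave any brown, green or yellow look-alike of the kept0 alone.

How it is judged (in metres and radians):
On the way, in this order (a step that is already met when the one before it is completed fails the run):
1. all the tray's cassettes hang fully down in the rack, in the row (z of spare0 in the frame of rack between 0.005 and 0.021 m and x of spare0 in the frame of rack between -0.015 and 0.015 m and angle between each of spare0, spare1, spare2, spare3, kept0, kept1, kept2, kept3's own z axis and vertical below 0.15 rad and y of each of spare0, spare1, spare2, spare3 in the frame of kept0 above 0.02 m and y of each of spare0, spare1, spare2, spare3 in the frame of kept3 below -0.02 m and linear speed of each of spare0, spare1, spare2, spare3 below 0.03 m/s and z of spare1 in the frame of rack between 0.005 and 0.021 m and x of spare1 in the frame of rack between -0.015 and 0.015 m and z of spare2 in the frame of rack between 0.005 and 0.021 m and x of spare2 in the frame of rack between -0.015 and 0.015 m and z of spare3 in the frame of rack between 0.005 and 0.021 m and x of spare3 in the frame of rack between -0.015 and 0.015 m and z of kept0 in the frame of rack between 0.005 and 0.021 m and x of kept0 in the frame of rack between -0.015 and 0.015 m and z of kept1 in the frame of rack between 0.005 and 0.021 m and x of kept1 in the frame of rack between -0.015 and 0.015 m and z of kept2 in the frame of rack between 0.005 and 0.021 m and x of kept2 in the frame of rack between -0.015 and 0.015 m and z of kept3 in the frame of rack between 0.005 and 0.021 m and x of kept3 in the frame of rack between -0.015 and 0.015 m), for 0.2 s.
2. the board leans against the tester's front (angle between board's own z axis and vertical between 0.1 and 0.6 rad and height (world z) of board below 0.02 m and angle between the y axis of board and the y axis of tester, either way round below 0.3 rad and x of board in the frame of tester_front between -0.12 and -0.015 m and y of board in the frame of tester_front between -0.09 and 0.09 m and contact force between board and tester above 0.05 N and linear speed of board below 0.02 m/s), for 0.3 s.
At the end, for the whole second after the job is handed in: Cassettes: ears within 8 mm of the wall tops, 15 mm of mid-channel, tilt under 0.15 rad, added ones between kept0 and kept3. Board: foot on the bench 15-120 mm before the tester front, middle within 90 mm of its middle, square to 0.3 rad, tilt 0.10-0.6 rad, touching the tester, at rest (all of step 1 and all of step 2).
It fails at once if a cassette of the row topples (tilts more than 0.5 rad) (angle between any of kept0, kept1, kept2, kept3's own z axis and vertical above 0.5 rad).
It fails at once if a bystander is moved more than 40 mm (distance of any of screwdriver, label_roll, spray from where it was at the start of the episode above 0.04 m).
Of spare0, spare1, spare2, spare3 only 3 to 4 are there at a start; the rules pass over those that are not, and their reading is None.
At some moment in a run one of tray may be knocked a few centimetres aside while the robot is not near it.
It also fails if it takes over 208 s, if anything falls off the work surface, if the arm or the gripper's body presses on something with over 40 N, if the wrist force passes 120 N, or if a joint passes its speed limit or range.

## Working session

There is one attempt and no reset: what is moved stays moved. The work goes in short steps, Python scripts to look and compute and a tool call to move; the robot and the scene stay as the last step left them, time stands still between calls to the robot, and variables do not carry over. Pictures are saved under pics/ and viewed, at most 14 in all, crops included, and the job is handed in when it is done.

Besides the shell and the picture viewer there is one more tool, called after "Call:" as name(argument=value, ...) on one line, values as JSON. apply_moves: Moves the arm, as the interface text tells. Its arguments: {"type":"object","properties":{"series":{"type":"array"},"grip_force":{"type":"number"}},"required":["series"]}

```bash
mkdir -p pics
cat > h.py <<'E'
import numpy as np, cv2
from rig import telemetry, get_image, env
def pts(im):
    z=im["z_map"]; H,W=z.shape; f=H/2/np.tan(np.radians(im["vertical_fov"])/2)
    v,u=np.mgrid[0:H,0:W]
    c=np.stack([(u-im["cx"])/f*z,-(v-im["cy"])/f*z,-z],-1)
    p=c@np.array(im["attitude"]).T+np.array(im["eye"]); p[z==0]=np.nan
    return p
def save(im,n,crop=None,s=1.5):
    a=im["frame"][:,:,::-1]
    if crop: a=a[crop[1]:crop[3],crop[0]:crop[2]]
    cv2.imwrite(f"pics/{n}.png",cv2.resize(a,None,fx=s,fy=s))
E
python3 - <<'E'
from h import *
for n in("top","side"):
    im=get_image(n); save(im,n); np.savez(n,p=pts(im),f=im["frame"]); print({k:v for k,v in im.items() if k not in("frame","z_map")})
s=telemetry.observe();print(s,env.pinch_z)
E
```

```text
{'vertical_fov': 47.818592872243364, 'cx': 257.41318471086174, 'cy': 192.23389510419628, 'eye': array([0.36654576, 0.0543532 , 1.44177092]), 'attitude': array([[ 0.01224019,  0.98689838, -0.16087812],
       [-0.9999095 ,  0.01118221, -0.00748005],
       [-0.00558308,  0.16095512,  0.98694594]])}
{'vertical_fov': 56.89577770960092, 'cx': 259.80626416017543, 'cy': 191.26769060083618, 'eye': array([-0.0226637 ,  0.75515896,  0.73832096]), 'attitude': array([[-0.74157205,  0.39377218, -0.54315225],
       [-0.67078735, -0.42225858,  0.60970651],
       [ 0.01073476,  0.81648096,  0.57727256]])}
{'time_s': 0.1, 'q': array([-8.17776452e+01,  2.18365990e+01,  7.43768186e+01,  2.86818796e-04,
        8.38583683e+01, -1.23353870e+01]), 'qvel': array([-0.08937094, -0.02977659, -0.18902793,  0.0414251 ,  0.02666064,
        0.03451616]), 'joint_efforts': array([ 4.06057676e-03, -4.49218833e+01, -2.31655061e+01, -1.46624616e-04,
        3.73087460e-03, -2.16726886e-05]), 'position': array([ 0.19309953, -0.51472387,  0.23079964]), 'tool_rot': array([[ 9.36318993e-01,  3.51150556e-01, -1.74257380e-04],
       [ 3.51150493e-01, -9.36318211e-01,  1.24073126e-03],
       [ 2.72523112e-04, -1.22291081e-03, -9.99999215e-01]]), 'ft_force': array([-0.15546086, -0.39724141,  0.10885557]), 'wrist_torque': array([-0.05948376,  0.04475112, -0.00089891]), 'gripper_force': 0.0, 'grip_width': 0.08540075335905477} 0.0187
```

View pics/top.png

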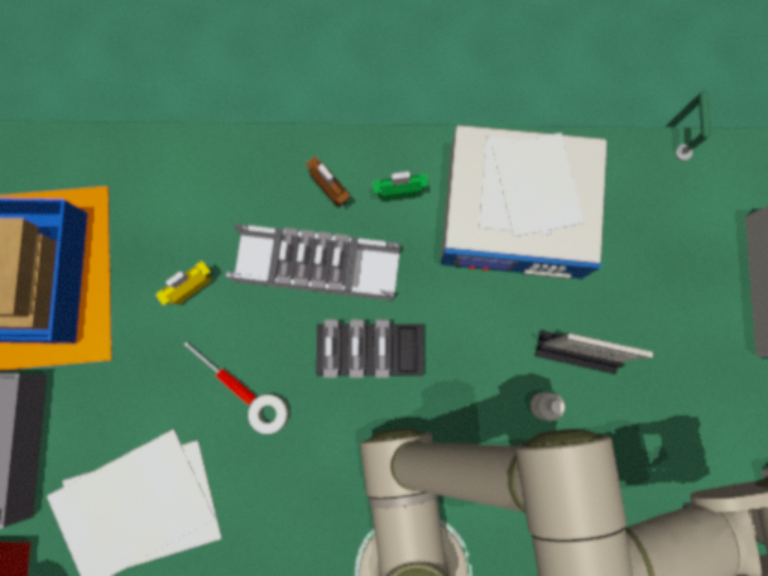

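View pics/side.png

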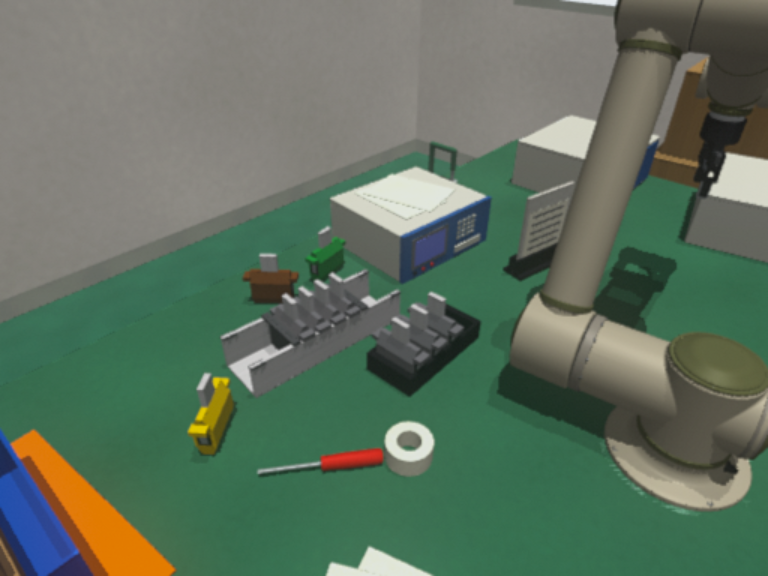

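Top view (1.5x pixels): what could be taken for a spare is the three grey cassettes in the black tray (329,347), (356,347), (382,347), with the 4th pocket (408,347) empty. The others are the four kept ones in the rack (283–337,258), brown (327,182), green (400,184) and yellow (185,283). I choose the three grey ones in the tray. The board is in its stand at (590,350), the tester's front runs (443,263)–(600,275), and the spray is at (547,405), close to the stand.

```bash
cat > m.py <<'E'
from h import *
def clusters(p,zlo,zhi,box,minn=8):
    m=(p[...,2]>zlo)&(p[...,2]<zhi)&(p[...,0]>box[0])&(p[...,0]<box[1])&(p[...,1]>box[2])&(p[...,1]<box[3])
    n,l=cv2.connectedComponents(m.astype(np.uint8),connectivity=4)
    return [p[l==i] for i in range(1,n) if (l==i).sum()>=minn]
def rect(q):
    (c,s,a)=cv2.minAreaRect((q[:,:2]*1000).astype(np.float32))
    if s[0]<s[1]: s=s[::-1]; a+=90
    a=(a+90)%180-90
    return np.round(c,1),np.round(s,1),round(a,1),np.round(1000*np.median(q[:,2]),1),len(q)
E
python3 - <<'E'
from m import *
d=np.load("top.npz");p=d["p"];im=dict(frame=d["f"])
save(im,"crop",(205,140,290,260),5)
print("tabs");[print(rect(q)) for q in clusters(p,.105,.15,(.2,.65,-.02,.4))]
print("walls/ear");[print(rect(q)) for q in clusters(p,.055,.095,(.2,.65,0,.4),15)]
print("tray");[print(rect(q)) for q in clusters(p,.03,.056,(.2,.44,0,.3),15)]
print("board/stand/tester/spray");[print(rect(q)) for q in clusters(p,.14,.25,(.2,.5,-.6,-.05),15)]
[print(rect(q)) for q in clusters(p,.035,.06,(.2,.5,-.6,-.15),15)]
[print(rect(q)) for q in clusters(p,.12,.14,(.2,.9,-.6,-.05),15)]
print("bench z",np.nanmedian(p[220:250,10:200,2]))
d=np.load("side.npz");p=d["p"]
print("side");[print(rect(q)) for q in clusters(p,.1,.15,(.2,.65,-.04,.4))]
[print(rect(q)) for q in clusters(p,.14,.25,(.2,.6,-.6,-.1),15)]
E
```

```text
tabs
(array([644. , 279.7]), array([11.6, 11.3]), -6.2, np.float64(132.1), 26)
(array([641.7, 242.5]), array([16. , 10.2]), -9.4, np.float64(136.1), 31)
(array([639.7, 205.3]), array([20.2, 10.4]), -5.2, np.float64(137.4), 36)
(array([637.5, 168.3]), array([23.3, 10.1]), -6.3, np.float64(136.1), 39)
(array([460.8, 180.4]), array([35.7, 11.1]), -0.8, np.float64(129.9), 54)
(array([461.4, 126.1]), array([35.7,  9.5]), 0.6, np.float64(130.1), 51)
(array([461.9,  71.7]), array([36.1,  9.1]), 0.6, np.float64(128.3), 51)
(array([299.3,   9. ]), array([24.1,  2.5]), 79.3, np.float64(147.3), 10)
walls/ear
(array([622.4, 222.3]), array([351.2,  69.1]), 85.0, np.float64(82.3), 1008)
(array([461.4, 180.3]), array([120.1,  35.8]), 1.5, np.float64(78.6), 371)
(array([462. , 126.4]), array([120. ,  35.5]), 0.9, np.float64(79.2), 382)
(array([462.5,  72.6]), array([119.5,  35.1]), 0.6, np.float64(78.9), 373)
tray
(array([421.4, 205.1]), array([31.7, 14.3]), -0.2, np.float64(46.9), 46)
(array([422. , 155.5]), array([31.8, 23. ]), 0.4, np.float64(46.2), 62)
(array([422.6, 101. ]), array([32. , 22.7])
[... 599 characters left out ...]
0.002626468455350639
side
(array([638. , 170.3]), array([23.4, 12.1]), -6.7, np.float64(122.9), 80)
(array([641.4, 207.3]), array([19.3, 11.1]), -9.9, np.float64(122.7), 67)
(array([642.4, 243.4]), array([14.2, 11.8]), -3.2, np.float64(122.6), 62)
(array([464.8,  72.8]), array([36.9, 14. ]), 1.1, np.float64(118.5), 113)
(array([644.2, 281.5]), array([11.4,  9.8]), 86.6, np.float64(119.4), 50)
(array([463.9, 127.1]), array([36.3, 14.6]), -3.1, np.float64(118.2), 120)
(array([462.7, 181.5]), array([35.7, 12.9]), -5.0, np.float64(119.6), 123)
(array([250. , 102.1]), array([96.1, 31.9]), -12.5, np.float64(130.4), 454)
(array([ 465.4, -358.9]), array([167.7,  14. ]), 77.2, np.float64(176.2), 537)
```

View pics/crop.png

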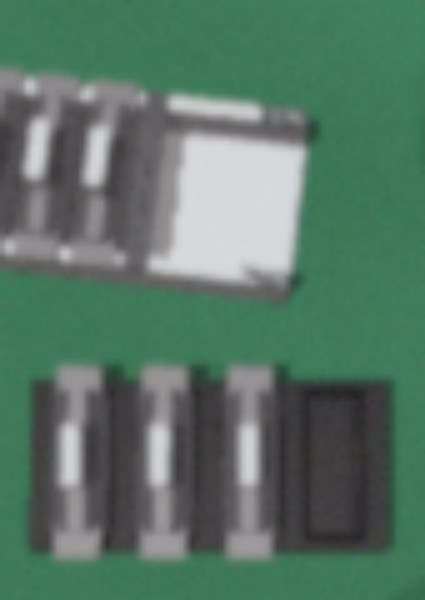

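Run:
```python
from m import *
for n in("top","side"):
    p=np.load(n+".npz")["p"]
    print(n);T=[rect(q) for q in clusters(p,.11,.15,(.55,.74,.1,.33))]
    [print(t) for t in T]
    T=np.array([t[0] for t in T if 20<t[1][0]<50]);T=T[T[:,1].argsort()]
    print(T.mean(0), np.diff(T,axis=0), np.degrees(np.arctan2(-(T[-1]-T[0])[0],(T[-1]-T[0])[1])))
    [print('ears',rect(q)) for q in clusters(p,.069,.1,(.5,.74,0,.42),15)]
    [print('floor',rect(q)) for q in clusters(p,-.005,.015,(.59,.69,.06,.38),30)]
    [print('tester',rect(q)) for q in clusters(p,.12,.14,(.5,1,-.4,-.02),150)]
p=np.load("top.npz")["p"]
a=np.radians(-5);c=np.array([.652,.224]);R=np.array([[np.cos(a),-np.sin(a)],[np.sin(a),np.cos(a)]])
l=(p[...,:2]-c)@R
m=(abs(l[...,0])<.075)&(abs(l[...,1])<.2)&(p[...,2]>.07)&(p[...,2]<.1)
for lo,hi in((-.2,-.1),(-.1,.1),(.1,.2)):
  q=l[m&(l[...,1]>lo)&(l[...,1]<hi)]*1000; print(lo,np.percentile(q[:,0],[1,99]),np.percentile(q[:,1],[1,99]),len(q))
```

```text
top
(array([656. , 277.8]), array([36.2, 11.1]), -9.0, np.float64(136.7), 62)
(array([651.6, 241.5]), array([34.8, 10.3]), -7.0, np.float64(136.5), 58)
(array([648. , 204.4]), array([36.9, 10.4]), -5.8, np.float64(136.5), 59)
(array([643.2, 167.6]), array([34.8, 10.2]), -5.9, np.float64(137.9), 53)
[649.7   222.825] [[ 4.8 36.8]
 [ 3.6 37.1]
 [ 4.4 36.3]] -6.6253565200380775
ears (array([650.4, 223.1]), array([360.2, 121.7]), 83.3, np.float64(83.7), 2063)
ears (array([510.9, 180.9]), array([29. , 21.1]), -88.6, np.float64(78.4), 66)
ears (array([511.6, 125. ]), array([31.8, 21.6]), 87.1, np.float64(78.9), 65)
ears (array([511.1,  71.3]), array([31.7, 22. ]), 89.8, np.float64(78.5), 60)
floor (array([657.2, 354.1]), array([64.4, 52.8]), -1.7, np.float64(6.6), 271)
floor (array([642.9,  97.6]), array([87.9, 81.9]), -6.1, np.float64(6.3), 599)
floor (array([597.3, 293. ]), array([172.9,  19. ]), 87.6, np.float64(2.1), 183)
tester (array([ 781.4, -227.5]), array([321.1, 282.5]), 84.9, np.float64(131.7), 8760)
side
(array([646.7, 169.4]), array([40.9, 12.2]), -6.4, np.float64(127.3), 92)

[... 282 characters left out ...]
.1173410295492365
ears (array([690.1,  75. ]), array([69. , 13.2]), 84.4, np.float64(72.9), 48)
ears (array([652. , 223.2]), array([360.9, 122.1]), 83.3, np.float64(81.4), 1580)
ears (array([512.9, 124.4]), array([26.6, 11.5]), -24.2, np.float64(85.2), 15)
ears (array([512.1, 182.8]), array([27. , 22.9]), -89.6, np.float64(77.0), 53)
floor (array([593.9, 273.8]), array([213.1,  24.1]), 85.5, np.float64(0.9), 453)
tester (array([ 786.9, -226.4]), array([327. , 291.3]), 85.1, np.float64(129.0), 2754)
-0.2 [-63.77719116  53.09449996] [-179.65500423 -101.32477462] 158
-0.1 [-61.28516407  57.02332589] [-91.75770625  89.97099744] 1743
0.1 [-56.5360649   59.36898127] [101.10804537 179.13091225] 151
```

```bash
cat > g.py <<'E'
import sys
from h import *
from scipy.spatial.transform import Rotation as Ro
def go(x,y,z,yaw,step=50):
    s=telemetry.observe();R=Ro.from_matrix(s["tool_rot"])
    T=Ro.from_euler("z",yaw,degrees=True)*Ro.from_euler("x",180,degrees=True)
    d=np.array([x,y,z])-1000*s["position"]
    t=T.inv().apply(d); n=int(np.ceil(np.linalg.norm(t)/step))
    print("now",np.round(1000*s["position"],1),"rotvec first",(R.inv()*T).as_rotvec(degrees=True).round(2),"then tool shift",t.round(1),n,"x",(t/max(n,1)).round(2),"F",s["ft_force"].round(1),"t",round(s["time_s"],1))
if __name__=="__main__": go(*map(float,sys.argv[1:]))
E
python3 g.py 462 180.5 300 0.5
```

```text
now [ 193.1 -514.7  230.8] rotvec first [-0.07 -0.   20.06] then tool shift [ 275.  -692.9  -69.2] 15 x [ 18.33 -46.19  -4.61] F [-0.2 -0.4  0.1] t 0.1
```

Call:
apply_moves(series=[[0, 0, -23, 0, 0, 6.7, 0.45], [0, 0, -23, 0, 0, 6.7, 0.45], [0, 0, -23, 0, 0, 6.7, 0.45], [18, -46, 0, 0, 0, 0, 0.45], [18, -46, 0, 0, 0, 0, 0.45], [18, -46, 0, 0, 0, 0, 0.45], [18, -46, 0, 0, 0, 0, 0.45], [18, -46, 0, 0, 0, 0, 0.45], [18, -46, 0, 0, 0, 0, 0.45], [18, -46, 0, 0, 0, 0, 0.45], [18, -46, 0, 0, 0, 0, 0.45], [18, -46, 0, 0, 0, 0, 0.45]])

```text
time_s: 1.6
position: [0.352, -0.0981, 0.3002]
tool_rot: [[1.0, 0.008, -0.0], [0.008, -1.0, 0.0], [-0.0, -0.0, -1.0]]
ft_force: [0.0, -0.8, -1.1]
grip_width: 0.0383
gripper_force: 0.0
```

```bash
python3 g.py 462 180.5 300 0.5
```

```text
now [352.  -98.1 300.2] rotvec first [-0.01  0.01 -0.06] then tool shift [ 1.125e+02 -2.776e+02  2.000e-01] 6 x [ 1.874e+01 -4.626e+01  4.000e-02] F [ 0.  -0.8 -1.1] t 1.6
```

Call:
apply_moves(series=[[18.75, -46.3, 0, 0, 0, 0, 0.45], [18.75, -46.3, 0, 0, 0, 0, 0.45], [18.75, -46.3, 0, 0, 0, 0, 0.45], [18.75, -46.3, 0, 0, 0, 0, 0.45], [18.75, -46.3, 0, 0, 0, 0, 0.45], [18.75, -46.3, 0, 0, 0, 0, 0.45], [0, 0, 50, 0, 0, 0, 0.45], [0, 0, 50, 0, 0, 0, 0.45], [0, 0, 50, 0, 0, 0, 0.45]])

```text
time_s: 2.72
position: [0.4617, 0.1791, 0.1486]
tool_rot: [[1.0, 0.008, -0.0], [0.008, -1.0, -0.0], [-0.0, 0.0, -1.0]]
ft_force: [1.8, -0.3, -0.7]
grip_width: 0.0384
gripper_force: 0.0
```

```bash
python3 - <<'E'
from m import *
im=get_image("side");save(im,"s1",(200,130,360,290),4);p=pts(im)
[print(rect(q)) for q in clusters(p,.1,.135,(.4,.53,-.04,.3))]
E
python3 g.py 462 180.5 95 0.5
```

```text
(array([464.4,  73.3]), array([37. , 13.9]), 1.6, np.float64(118.5), 117)
(array([463.9, 127.5]), array([37.6, 12. ]), -0.5, np.float64(116.1), 107)
(array([462.5, 181.2]), array([35.2, 12.8]), -2.1, np.float64(117.7), 115)
now [458.7 178.6 142.9] rotvec first [ 0.08  0.63 -0.04] then tool shift [ 3.3 -1.9 47.9] 1 x [ 3.27 -1.91 47.94] F [-2.2 -0.4 -6.5] t 2.8
```

View pics/s1.png

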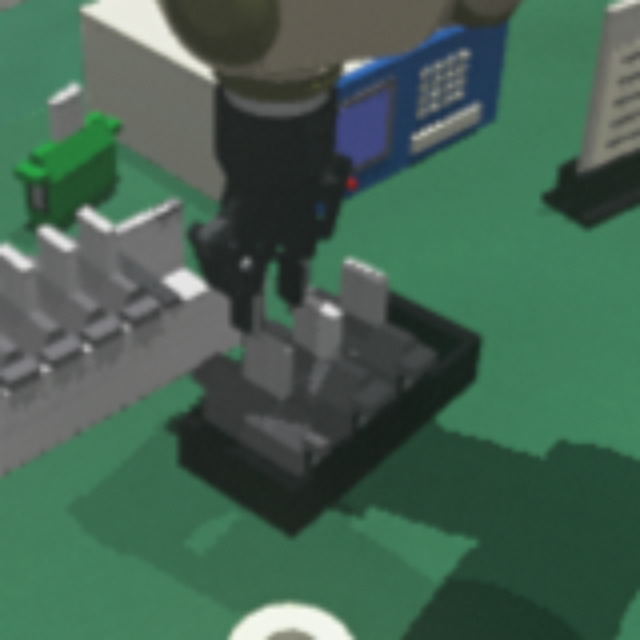

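The crop (4x) shows the fingers straddling the first spare's tab at about (275,330), with the tray still in place. Now I descend and grip.

Call:
apply_moves(series=[[0, 0, 0, 0, 0, 0, 0.45], [0, 0, 20, 0, 0, 0, 0.45], [0, 0, 20, 0, 0, 0, 0.45], [0, 0, 14, 0, 0, 0, 0.45], [0, 0, 0, 0, 0, 0, 0.45], [0, 0, 0, 0, 0, 0, 0.45], [0, 0, 0, 0, 0, 0, 0], [0, 0, 0, 0, 0, 0, 0], [0, 0, 0, 0, 0, 0, 0], [0, 0, 0, 0, 0, 0, 0]], grip_force=90)

```text
time_s: 4.03
position: [0.4626, 0.179, 0.097]
tool_rot: [[1.0, 0.008, 0.002], [0.008, -1.0, 0.0], [0.002, -0.0, -1.0]]
ft_force: [-0.2, -0.1, 6.1]
grip_width: 0.009
gripper_force: 88.2
```

```bash
python3 g.py 651 223.5 300 -6.5
```

```text
now [462.6 179.   97. ] rotvec first [-0.01 -0.09  6.96] then tool shift [ 182.2  -65.5 -203. ] 6 x [ 30.36 -10.92 -33.83] F [-0.2 -0.1  6.1] t 4.0
```

Call:
apply_moves(series=[[0, 0, -15, 0, 0, 0, 0], [0, 0, -30, 0, 0, 0, 0], [0, 0, -40, 0, 0, 0, 0], [0, 0, -40, 0, 0, 0, 0], [0, 0, -40, 0, 0, 3.5, 0], [0, 0, -38, 0, 0, 3.5, 0], [35, -12, 0, 0, 0, 0, 0], [35, -12, 0, 0, 0, 0, 0], [35, -12, 0, 0, 0, 0, 0], [35, -12, 0, 0, 0, 0, 0], [25, -10, 0, 0, 0, 0, 0], [15, -5, 0, 0, 0, 0, 0]])

```text
time_s: 5.52
position: [0.649, 0.2213, 0.2979]
tool_rot: [[0.993, -0.114, -0.002], [-0.114, -0.993, -0.0], [-0.002, 0.001, -1.0]]
ft_force: [0.6, 0.1, -1.9]
grip_width: 0.0085
gripper_force: 87.7
```

```bash
python3 - <<'E'
from m import *
im=get_image("side");save(im,"s2",(130,90,330,270),4)
E
python3 g.py 652 221.8 185 -6.5
```

```text
now [650.  221.3 297.4] rotvec first [ 0.02  0.11 -0.06] then tool shift [  2.   -0.7 112.4] 3 x [ 0.66 -0.25 37.47] F [-0.4  0.4 -2.4] t 5.6
```

View pics/s2.png

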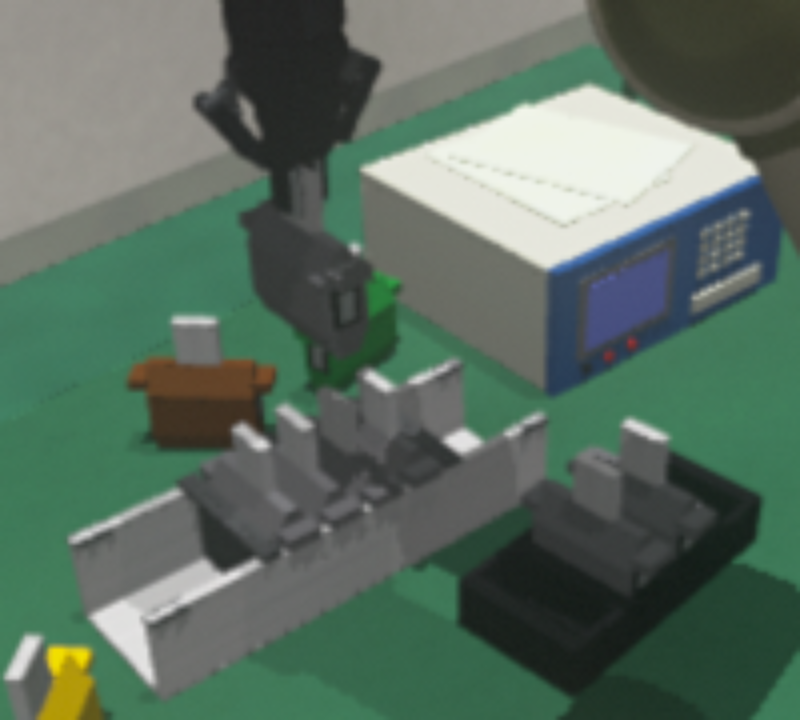

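The cassette hangs upright in the gripper at (310,280) in this crop, above the row's middle gap at (325,400). I descend until just before contact.

Call:
apply_moves(series=[[1, 0, 30, 0, 0, 0, 0], [1, 0, 30, 0, 0, 0, 0], [0, 0, 25, 0, 0, 0, 0], [0, 0, 13, 0, 0, 0, 0], [0, 0, 5, 0, 0, 0, 0], [0, 0, 0, 0, 0, 0, 0], [0, 0, 0, 0, 0, 0, 0]])

```text
time_s: 6.45
position: [0.6503, 0.2209, 0.1972]
tool_rot: [[0.993, -0.114, 0.001], [-0.114, -0.993, 0.0], [0.001, -0.0, -1.0]]
ft_force: [0.3, 0.2, -2.3]
grip_width: 0.0089
gripper_force: 88.1
```

```bash
python3 g.py 652 221.8 104 -6.5
```

```text
now [650.3 220.9 197.2] rotvec first [-0.02 -0.08 -0.04] then tool shift [ 1.6 -1.1 93.2] 2 x [ 0.79 -0.53 46.6 ] F [ 0.3  0.2 -2.3] t 6.5
```

Call:
apply_moves(series=[[0.8, -0.6, 6, 0, 0, 0, 0], [0.8, -0.5, 6, 0, 0, 0, 0], [0, 0, 8, 0, 0, 0, 0], [0, 0, 8, 0, 0, 0, 0], [0, 0, 8, 0, 0, 0, 0], [0, 0, 8, 0, 0, 0, 0], [0, 0, 8, 0, 0, 0, 0], [0, 0, 0, 0, 0, 0, 0]])

```text
time_s: 7.45
position: [0.6513, 0.2218, 0.143]
tool_rot: [[0.993, -0.114, -0.002], [-0.114, -0.993, -0.0], [-0.002, 0.0, -1.0]]
ft_force: [0.5, 0.1, -1.1]
grip_width: 0.0088
gripper_force: 88.2
```

```bash
python3 g.py 652 221.8 104 -6.5
```

```text
now [651.3 221.8 143. ] rotvec first [ 0.02  0.14 -0.04] then tool shift [ 0.7 -0.1 39. ] 1 x [ 0.71 -0.08 38.99] F [ 0.5  0.1 -1.1] t 7.5
```

Call:
apply_moves(series=[[0, 0, 8, 0, 0, 0, 0], [0, 0, 8, 0, 0, 0, 0], [0, 0, 8, 0, 0, 0, 0], [0, 0, 8, 0, 0, 0, 0], [0, 0, 5, 0, 0, 0, 0], [0, 0, 2, 0, 0, 0, 0], [0, 0, 0, 0, 0, 0, 0]])

```text
time_s: 8.32
position: [0.6519, 0.2217, 0.1054]
tool_rot: [[0.993, -0.114, 0.0], [-0.114, -0.993, -0.0], [0.0, 0.0, -1.0]]
ft_force: [-0.7, -0.7, -1.8]
grip_width: 0.0087
gripper_force: 88.5
```

```bash
python3 - <<'E'
from m import *
im=get_image("side");save(im,"s3",(130,90,330,270),4);p=pts(im)
[print(rect(q)) for q in clusters(p,.1,.145,(.4,.74,-.04,.36))]
E
python3 g.py 652 221.8 104 -6.5
```

```text
(array([651.3, 206.1]), array([120.5,  41. ]), 83.4, np.float64(123.6), 467)
(array([464.5,  73.9]), array([36.2, 15.8]), -0.6, np.float64(117.8), 118)
(array([660.1, 295.6]), array([39.4, 11.9]), -6.8, np.float64(123.8), 121)
(array([464.7, 128.1]), array([38.5, 11.4]), -3.3, np.float64(117.7), 120)
now [651.8 221.7 105.4] rotvec first [ 0.   -0.01 -0.04] then tool shift [ 0.2 -0.1  1.4] 1 x [ 0.15 -0.09  1.43] F [-0.4 -0.1 -1.6] t 8.4
```

View pics/s3.png

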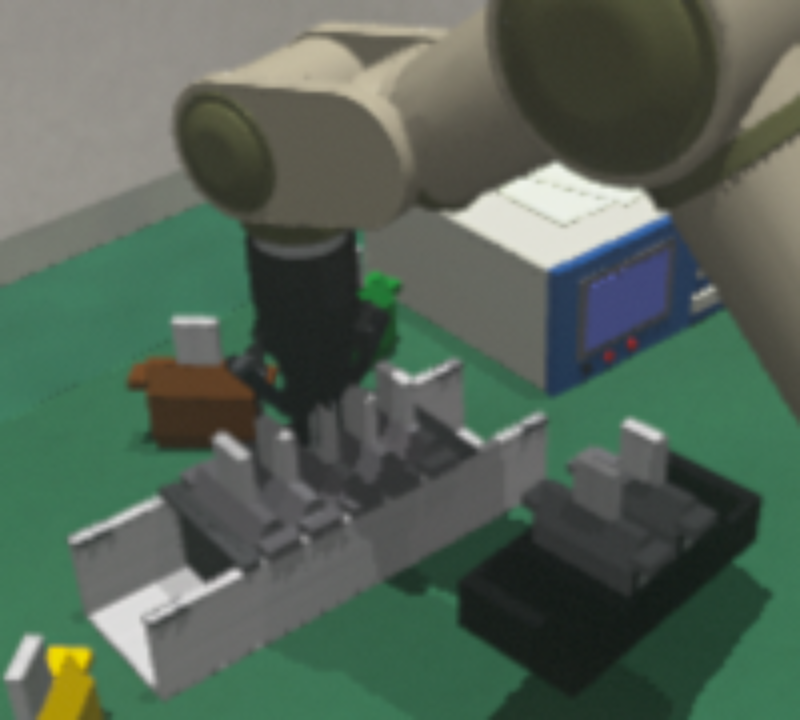

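The first spare sits in the row at (320,420) in this crop. I release it and back off towards the next one.

Call:
apply_moves(series=[[0, 0, 0, 0, 0, 0, 0.26], [0, 0, 0, 0, 0, 0, 0.26], [0, 0, 0, 0, 0, 0, 0.26], [0, 0, -15, 0, 0, 0, 0.26], [0, 0, -30, 0, 0, 0, 0.26], [0, 0, -45, 0, 0, 0, 0.26], [0, 0, -45, 0, 0, 0, 0.4], [0, 0, -45, 0, 0, -3.5, 0.4], [-45, 10, -15, 0, 0, -3.5, 0.4], [-50, 25, 0, 0, 0, 0, 0.4], [-50, 25, 0, 0, 0, 0, 0.4], [-40, 25, 0, 0, 0, 0, 0.4]])

```text
time_s: 9.88
position: [0.4649, 0.1375, 0.3017]
tool_rot: [[1.0, 0.008, 0.002], [0.008, -1.0, -0.0], [0.002, 0.0, -1.0]]
ft_force: [1.5, 0.4, 0.7]
grip_width: 0.0339
gripper_force: 0.0
```

```bash
cat >> m.py <<'E'
def tabs():
    for n in("top","side"):
        im=get_image(n);p=pts(im);print(n)
        for r in sorted([rect(q) for q in clusters(p,.108,.145,(.4,.74,-.04,.37))],key=lambda r:r[0][1]): print(*r)
E
python3 -c "
from m import *
tabs()"; python3 g.py 462.6 125 150 .5
```

```text
top
[462.2  71.8] [35.9  9.2] 0.5 129.2 51
[446.1 125.8] [9.3 5.1] 86.3 130.3 11
[641.7 150.9] [36.8 10.6] -8.5 137.9 54
[645.8 187. ] [35.6 10.4] -7.7 136.8 55
[650.  222.7] [37.4 10.6] -6.0 137.5 58
[654.3 258.4] [37.1  9.5] -6.8 136.8 61
[657.4 294.4] [35.8 11. ] -7.4 135.8 63
side
[463.9  72.6] [36.5 14.7] 0.5 121.4 94
[464.8 127.1] [37.9 13.8] 3.7 121.7 94
[645.3 152.5] [37.9 12.5] -8.9 126.7 91
[649.9 188.3] [41.  12.8] -3.4 126.0 97
[652.7 224.6] [39.3 12.9] -10.2 126.5 97
[655.7 260.4] [40.5 11.9] -7.0 126.6 98
[661.1 295.9] [40.4 11.7] -6.6 126.6 101
now [463.8 136.9 302.3] rotvec first [ 0.02 -0.09 -0.1 ] then tool shift [ -1.3  11.9 152.3] 4 x [-0.31  2.97 38.07] F [ 0.3 -0.1  0.3] t 10.0
```

Call:
apply_moves(series=[[-1, 6, 10, 0, 0, 0, 0.4], [0, 6, 40, 0, 0, 0, 0.4], [0, 0, 45, 0, 0, 0, 0.4], [0, 0, 40, 0, 0, 0, 0.4], [0, 0, 15, 0, 0, 0, 0.4], [0, 0, 0, 0, 0, 0, 0.4], [0, 0, 0, 0, 0, 0, 0.4]])

```text
time_s: 10.85
position: [0.4669, 0.1261, 0.1508]
tool_rot: [[1.0, 0.008, 0.001], [0.008, -1.0, 0.0], [0.001, -0.0, -1.0]]
ft_force: [-0.6, 0.1, 0.1]
grip_width: 0.0345
gripper_force: 0.0
```

```bash
python3 g.py 463 125 96 .5; python3 -c "
from m import *
tabs()"|grep '^.46'
```

```text
now [466.9 126.1 150.8] rotvec first [-0.   -0.07 -0.03] then tool shift [-3.9  1.1 54.8] 2 x [-1.94  0.54 27.4 ] F [-0.6  0.1  0.1] t 10.8
[464.   73.2] [35.4 12.6] 0.5 121.4 90
[463.8 128. ] [35.6 13.7] -6.8 121.8 93
```

Call:
apply_moves(series=[[-2, 1, 18, 0, 0, 0, 0.4], [-2, 0, 18, 0, 0, 0, 0.4], [0, 0, 18, 0, 0, 0, 0.4], [0, 0, 0, 0, 0, 0, 0.4], [0, 0, 0, 0, 0, 0, 0.4], [0, 0, 0, 0, 0, 0, 0], [0, 0, 0, 0, 0, 0, 0], [0, 0, 0, 0, 0, 0, 0], [0, 0, 0, 0, 0, 0, 0]])

```text
time_s: 12.08
position: [0.4626, 0.125, 0.0972]
tool_rot: [[1.0, 0.008, 0.002], [0.008, -1.0, -0.0], [0.002, 0.0, -1.0]]
ft_force: [-0.7, -1.6, 6.5]
grip_width: 0.0088
gripper_force: 88.8
```

```bash
python3 g.py 654 239.5 300 -6.5
```

```text
now [462.6 125.   97.2] rotvec first [-0.   -0.11  6.96] then tool shift [ 177.3 -135.4 -202.8] 7 x [ 25.32 -19.35 -28.97] F [-0.7 -1.6  6.5] t 12.1
```

Call:
apply_moves(series=[[0, 0, -15, 0, 0, 0, 0], [0, 0, -30, 0, 0, 0, 0], [0, 0, -45, 0, 0, 0, 0], [0, 0, -45, 0, 0, 0, 0], [0, 0, -40, 0, 0, 3.5, 0], [0, 0, -28, 0, 0, 3.5, 0], [40, -30, 0, 0, 0, 0, 0], [40, -30, 0, 0, 0, 0, 0], [40, -30, 0, 0, 0, 0, 0], [30, -25, 0, 0, 0, 0, 0], [18, -13, 0, 0, 0, 0, 0], [9, -7, 5, 0, 0, 0, 0]])

```text
time_s: 13.58
position: [0.6539, 0.2394, 0.2934]
tool_rot: [[0.994, -0.114, -0.001], [-0.114, -0.994, -0.0], [-0.001, 0.0, -1.0]]
ft_force: [0.5, -0.2, -2.4]
grip_width: 0.0081
gripper_force: 88.0
```

Call:
apply_moves(series=[[0, 0, 25, 0, 0, 0, 0], [0, 0, 30, 0, 0, 0, 0], [0, 0, 25, 0, 0, 0, 0], [0, 0, 15, 0, 0, 0, 0], [0, 0, 5, 0, 0, 0, 0], [0, 0, 0, 0, 0, 0, 0], [0, 0, 0, 0, 0, 0, 0]])

```text
time_s: 14.45
position: [0.6535, 0.239, 0.1952]
tool_rot: [[0.993, -0.114, 0.001], [-0.114, -0.993, 0.0], [0.001, -0.0, -1.0]]
ft_force: [-0.0, 0.3, -1.0]
grip_width: 0.0086
gripper_force: 88.7
```

```bash
python3 g.py 654 239.5 105 -6.5
```

```text
now [653.5 239.  195.2] rotvec first [-0.02 -0.07 -0.04] then tool shift [ 0.4 -0.6 90.2] 2 x [ 0.22 -0.29 45.08] F [-0.   0.3 -1. ] t 14.4
```

Call:
apply_moves(series=[[0.5, -0.5, 7, 0, 0, 0, 0], [0, 0, 7, 0, 0, 0, 0], [0, 0, 7, 0, 0, 0, 0], [0, 0, 7, 0, 0, 0, 0], [0, 0, 7, 0, 0, 0, 0]])

```text
time_s: 15.08
position: [0.6538, 0.2394, 0.1589]
tool_rot: [[0.993, -0.114, 0.0], [-0.114, -0.993, 0.0], [0.0, -0.0, -1.0]]
ft_force: [-1.0, 0.4, 1.9]
grip_width: 0.0088
gripper_force: 89.3
```

Call:
apply_moves(series=[[0, 0, 8, 0, 0, 0, 0], [0, 0, 8, 0, 0, 0, 0], [0, 0, 8, 0, 0, 0, 0], [0, 0, 8, 0, 0, 0, 0], [0, 0, 8, 0, 0, 0, 0], [0, 0, 8, 0, 0, 0, 0], [0, 0, 6, 0, 0, 0, 0], [0, 0, 2, 0, 0, 0, 0], [0, 0, 0, 0, 0, 0, 0]])

```text
time_s: 16.2
position: [0.6544, 0.2394, 0.1052]
tool_rot: [[0.993, -0.114, 0.003], [-0.114, -0.993, 0.0], [0.003, -0.0, -1.0]]
ft_force: [-1.8, -0.7, 10.1]
grip_width: 0.0088
gripper_force: 90.4
```

```bash
python3 -c "
from m import *
tabs()"
```

```text
top
[461.8  71.7] [36.   9.1] 0.6 129.5 49
[639.6 133.5] [35.1 10.5] -6.5 137.3 51
[643.9 168.7] [36.3 10.1] -7.9 136.8 55
[640.5 234.2] [22.   3.9] -64.1 128.5 12
[639.2 277.7] [9.9 3. ] -76.8 126.1 11
[649.5 311. ] [16.1  6. ] -11.2 128.2 18
side
[464.7  72.9] [37. 15.] -1.3 121.5 94
[642.8 135.3] [38.5 12.2] -5.2 126.1 93
[646.1 170.7] [39.  12.3] -3.9 126.4 92
[654.4 241.7] [84.5 36.8] 83.6 127.6 309
[662.3 313.3] [39.1 12.2] -5.9 126.4 101
```

Seated, with ear contact at 10 N. Release and go for the third one at (462.6, 71).

Call:
apply_moves(series=[[0, 0, 0, 0, 0, 0, 0.26], [0, 0, 0, 0, 0, 0, 0.26], [0, 0, 0, 0, 0, 0, 0.26], [0, 0, -15, 0, 0, 0, 0.26], [0, 0, -30, 0, 0, 0, 0.26], [0, 0, -45, 0, 0, 0, 0.26], [0, 0, -45, 0, 0, 0, 0.4], [0, 0, -45, 0, 0, -3.5, 0.4], [-40, 30, -15, 0, 0, -3.5, 0.4], [-45, 40, 0, 0, 0, 0, 0.4], [-45, 40, 0, 0, 0, 0, 0.4], [-45, 30, 0, 0, 0, 0, 0.4]])

```text
time_s: 17.8
position: [0.4765, 0.0993, 0.2994]
tool_rot: [[1.0, 0.008, 0.002], [0.008, -1.0, -0.0], [0.002, 0.0, -1.0]]
ft_force: [0.8, -0.8, 0.8]
grip_width: 0.0344
gripper_force: 0.0
```

```bash
python3 -c "
from m import *
tabs()"; python3 g.py 462.8 70.8 150 .5
```

```text
top
[453.3  71.7] [18.7  9.1] 0.5 128.2 28
[640.1 133.4] [36.4 10.5] -5.8 136.9 50
[644.2 168.7] [36.3  9.9] -7.2 135.7 55
[648.2 204.7] [35.6 10.6] -6.1 137.5 59
[653.  240.1] [35.9 10.3] -7.9 135.6 62
[655.6 276.4] [36.8 10.5] -4.6 135.8 63
[659.5 311.8] [36.7 12.1] -3.4 135.1 68
side
[464.9  72.9] [36.9 13.2] -1.7 123.9 90
[643.6 135. ] [41.4 11.2] -5.4 126.7 91
[646.9 170.5] [38.1 12.2] -4.6 126.4 94
[651.4 206. ] [38.6 12.8] -5.3 126.7 95
[655.  242.1] [38.3 12.7] -6.0 127.3 95
[658.2 278.2] [38.5 11.9] -2.6 127.6 99
[661.6 313.5] [38.5 10.9] -5.6 126.8 103
now [474.6  98.9 300. ] rotvec first [ 0.03 -0.04 -0.17] then tool shift [-12.  28. 150.] 4 x [-3.01  7.   37.49] F [0.2 0.7 1.4] t 17.9
```

Call:
apply_moves(series=[[-6, 14, 10, 0, 0, 0, 0.4], [-6, 14, 40, 0, 0, 0, 0.4], [0, 0, 45, 0, 0, 0, 0.4], [0, 0, 40, 0, 0, 0, 0.4], [0, 0, 15, 0, 0, 0, 0.4], [0, 0, 0, 0, 0, 0, 0.4], [0, 0, 0, 0, 0, 0, 0.4]])

```text
time_s: 18.77
position: [0.4672, 0.0725, 0.1495]
tool_rot: [[1.0, 0.008, 0.002], [0.008, -1.0, -0.0], [0.002, 0.0, -1.0]]
ft_force: [0.1, -0.1, -0.2]
grip_width: 0.0338
gripper_force: 0.0
```

```bash
python3 g.py 463 70.8 96 .5; python3 -c "
from m import *
tabs()"|grep '^.46'
```

```text
now [467.2  72.5 149.5] rotvec first [ 0.01 -0.12 -0.03] then tool shift [-4.2  1.6 53.5] 2 x [-2.12  0.82 26.75] F [ 0.1 -0.1 -0.2] t 18.8
[463.2  73.2] [37.6 13.2] 0.7 120.9 91
```

Call:
apply_moves(series=[[-2, 1, 18, 0, 0, 0, 0.4], [-2, 0.5, 18, 0, 0, 0, 0.4], [0, 0, 17, 0, 0, 0, 0.4], [0, 0, 0, 0, 0, 0, 0.4], [0, 0, 0, 0, 0, 0, 0.4], [0, 0, 0, 0, 0, 0, 0], [0, 0, 0, 0, 0, 0, 0], [0, 0, 0, 0, 0, 0, 0], [0, 0, 0, 0, 0, 0, 0]])

```text
time_s: 20.0
position: [0.4631, 0.0708, 0.0962]
tool_rot: [[1.0, 0.008, 0.002], [0.008, -1.0, -0.0], [0.002, 0.0, -1.0]]
ft_force: [-0.1, -1.2, 5.3]
grip_width: 0.0086
gripper_force: 88.7
```

```bash
python3 g.py 652.4 221.5 300 -6.5
```

```text
now [463.1  70.8  96.2] rotvec first [ 0.01 -0.12  6.96] then tool shift [ 171.1 -171.2 -203.8] 7 x [ 24.44 -24.45 -29.12] F [-0.1 -1.2  5.3] t 20.0
```

Call:
apply_moves(series=[[0, 0, -15, 0, 0, 0, 0], [0, 0, -30, 0, 0, 0, 0], [0, 0, -45, 0, 0, 0, 0], [0, 0, -45, 0, 0, 0, 0], [0, 0, -40, 0, 0, 3.5, 0], [0, 0, -29, 0, 0, 3.5, 0], [38, -38, 0, 0, 0, 0, 0], [38, -38, 0, 0, 0, 0, 0], [38, -38, 0, 0, 0, 0, 0], [30, -30, 0, 0, 0, 0, 0], [18, -18, 0, 0, 0, 0, 0], [9, -9, 5, 0, 0, 0, 0]])

```text
time_s: 21.5
position: [0.6524, 0.222, 0.2934]
tool_rot: [[0.994, -0.113, -0.001], [-0.113, -0.994, -0.0], [-0.001, 0.0, -1.0]]
ft_force: [0.6, 0.1, -1.0]
grip_width: 0.0086
gripper_force: 88.1
```

Call:
apply_moves(series=[[0, 0, 25, 0, 0, 0, 0], [0, 0, 30, 0, 0, 0, 0], [0, 0, 25, 0, 0, 0, 0], [0, 0, 15, 0, 0, 0, 0], [0, 0, 5, 0, 0, 0, 0], [0, 0, 0, 0, 0, 0, 0], [0, 0, 0, 0, 0, 0, 0]])

```text
time_s: 22.38
position: [0.652, 0.2213, 0.1951]
tool_rot: [[0.993, -0.114, 0.001], [-0.114, -0.993, 0.0], [0.001, -0.0, -1.0]]
ft_force: [0.5, 0.9, -1.0]
grip_width: 0.0085
gripper_force: 88.6
```

```bash
python3 g.py 652.4 221.5 104 -6.5
```

```text
now [652.  221.3 195.1] rotvec first [-0.02 -0.07 -0.04] then tool shift [ 0.4 -0.2 91.1] 2 x [ 0.19 -0.12 45.57] F [ 0.5  0.9 -1. ] t 22.4
```

Call:
apply_moves(series=[[0, 0, 7, 0, 0, 0, 0], [0, 0, 7, 0, 0, 0, 0], [0, 0, 7, 0, 0, 0, 0], [0, 0, 7, 0, 0, 0, 0], [0, 0, 7, 0, 0, 0, 0]])

```text
time_s: 23.0
position: [0.6518, 0.2213, 0.159]
tool_rot: [[0.993, -0.114, 0.0], [-0.114, -0.993, 0.0], [0.0, -0.0, -1.0]]
ft_force: [-0.8, 0.0, 4.4]
grip_width: 0.0089
gripper_force: 89.4
```

Call:
apply_moves(series=[[0, 0, 8, 0, 0, 0, 0], [0, 0, 8, 0, 0, 0, 0], [0, 0, 8, 0, 0, 0, 0], [0, 0, 8, 0, 0, 0, 0], [0, 0, 8, 0, 0, 0, 0], [0, 0, 8, 0, 0, 0, 0], [0, 0, 6, 0, 0, 0, 0], [0, 0, 2, 0, 0, 0, 0], [0, 0, 0, 0, 0, 0, 0]])

```text
time_s: 24.12
position: [0.6521, 0.2212, 0.1042]
tool_rot: [[0.993, -0.114, 0.002], [-0.114, -0.993, 0.0], [0.002, -0.0, -1.0]]
ft_force: [-1.4, -0.0, 4.5]
grip_width: 0.009
gripper_force: 89.6
```

Call:
apply_moves(series=[[0, 0, 0, 0, 0, 0, 0.26], [0, 0, 0, 0, 0, 0, 0.26], [0, 0, 0, 0, 0, 0, 0.26], [0, 0, -15, 0, 0, 0, 0.26], [0, 0, -30, 0, 0, 0, 0.26], [0, 0, -45, 0, 0, 0, 0.26], [0, 0, -45, 0, 0, 0, 0.4], [0, 0, -45, 0, 0, 0, 0.4], [-40, 30, -20, 0, 0, 0, 0.4], [-40, 50, -10, 0, 0, 0, 0.4], [-40, 50, -10, 0, 0, 0, 0.4], [-40, 50, -10, 0, 0, 0, 0.4]])

```text
time_s: 25.62
position: [0.4754, 0.0645, 0.3337]
tool_rot: [[0.994, -0.114, 0.002], [-0.114, -0.994, -0.0], [0.002, 0.0, -1.0]]
ft_force: [0.7, -0.8, 0.8]
grip_width: 0.034
gripper_force: 0.0
```

```bash
python3 - <<'E'
from m import *
tabs()
im=get_image("side");save(im,"s4",(100,80,400,280),2.6);p=pts(im);np.savez("s4",p=p,f=im["frame"])
print([rect(q) for q in clusters(p,.14,.25,(.2,.6,-.6,-.2),15)])
im=get_image("top");p=pts(im)
np.savez("t4",p=p,f=im["frame"])
print([rect(q) for q in clusters(p,.14,.23,(.3,.6,-.6,-.23),15)])
E
python3 g.py 463.4 -360 300 -12
```

```text
top
[637.5 115.2] [34.6 10.1] -6.2 137.4 47
[642.9 150.4] [36.9  9.7] -6.5 136.9 54
[646.3 186.5] [35.2 10.4] -6.5 136.8 55
[650.9 222.6] [36.6 10.5] -7.0 136.3 58
[654.9 257.9] [36.3 11.1] -6.6 136.0 62
[657.4 294.1] [34.9 11.2] -5.1 136.5 63
[661.8 329.5] [36.6 11.4] -5.3 135.4 68
side
[642.3 134.1] [49.4 38.2] 83.5 126.1 188
[649.2 188.7] [37.9 12.3] -3.6 126.3 94
[653.7 223.9] [37.2 13.5] -4.1 126.6 95
[657.7 259.3] [38.3 11.6] -6.8 127.8 99
[660.1 294.8] [38.6 12.4] -7.5 126.9 100
[664.1 330.9] [39.5 11.2] -5.8 127.8 102
[(array([ 466.1, -359.9]), array([167.8,  13.9]), 78.6, np.float64(177.2), 535)]
[(array([ 462.9, -360.1]), array([163.2,   9.7]), 77.7, np.float64(201.9), 366)]
now [476.9  65.1 333.8] rotvec first [-0.02 -0.16  5.37] then tool shift [ 75.2 418.6  33.8] 9 x [ 8.36 46.51  3.75] F [ 0.7  0.9 -0.9] t 25.8
```

View pics/s4.png

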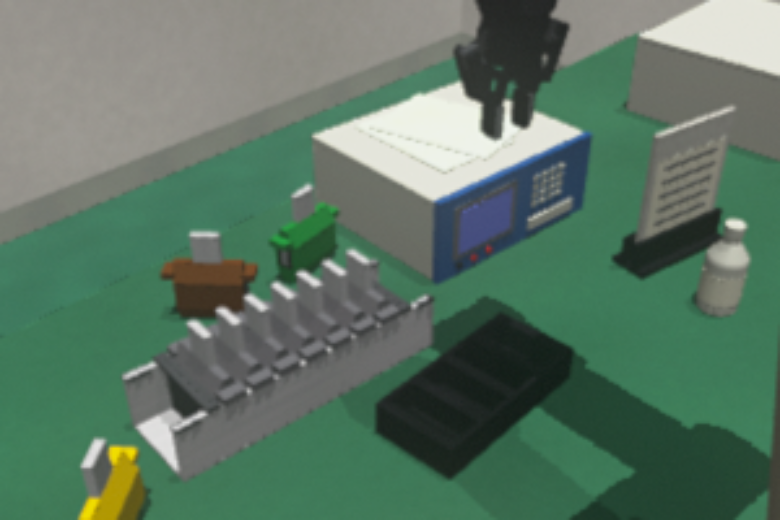

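All seven hang in the row (tab tops at 137 mm, pitch 36 mm); in the picture the tray at (475,395) is empty and the board stands at (685,190). Next I turn the tool for the board and measure the tester's front edge.

Call:
apply_moves(series=[[0, 30, 0, 0, 0, -5, 0.4], [0, 0, 0, 0, 0, -10, 0.4], [0, 0, 0, 0, 0, -10, 0.4], [0, 0, 0, 0, 0, -10, 0.4], [0, 0, 0, 0, 0, -10, 0.4], [0, 0, 0, 0, 0, -10, 0.4], [0, 0, 0, 0, 0, -10, 0.4], [0, 0, 0, 0, 0, -10, 0.4], [0, 0, 0, 0, 0, -9.5, 0.4], [0, 0, 0, 0, 0, 0, 0.4]])

```text
time_s: 27.08
position: [0.4745, 0.0364, 0.3321]
tool_rot: [[0.209, 0.978, -0.0], [0.978, -0.209, 0.0], [0.0, -0.0, -1.0]]
ft_force: [1.0, 0.5, -0.4]
grip_width: 0.0342
gripper_force: 0.0
```

```bash
python3 g.py 465 -361 300 78
python3 - <<'E'
from m import *
for n,b in(("t4",(1.9,-1)),("s4",(-1,-2.5))):
    p=np.load(n+".npz")["p"]*1000; p=p[~np.isnan(p[...,0])]
    p[:,:2]+=b
    # tester front edge: min x of top face per y bin
    q=p[(p[:,2]>124)&(p[:,2]<138)&(p[:,0]>590)&(p[:,0]<800)&(p[:,1]<-70)&(p[:,1]>-380)]
    ys=np.arange(-360,-80,20);e=np.array([np.percentile(q[abs(q[:,1]-y)<4,0],2) if (abs(q[:,1]-y)<4).sum()>10 else np.nan for y in ys])
    ok=~np.isnan(e);k=np.polyfit(ys[ok],e[ok],1);print(n,"front x=%.3f*y+%.1f"%tuple(k),np.round(e-np.polyval(k,ys),1))
    q=p[(p[:,2]>20)&(p[:,2]<115)&(p[:,0]>600)&(p[:,0]<690)&(p[:,1]<-80)&(p[:,1]>-360)]
    print("face x at y=-216 equiv",np.percentile(q[:,0]-k[0]*(q[:,1]+216),[5,50,95]),len(q))
    # board tilt: normal of points
    u=np.array([np.cos(np.radians(12)),-np.sin(np.radians(12))]);v=np.array([-u[1],u[0]])
    r=(p[:,:2]-[465,-361])@np.c_[u,v]
    for lo,hi in((70,110),(110,150),(150,190),(205,220),(195,225)):
        m=(p[:,2]>lo)&(p[:,2]<hi)&(abs(r[:,0])<25)&(abs(r[:,1])<60);m2=m&(r[:,1]>20);m3=m&(r[:,1]<-20)
        print(lo,[np.round(np.median(r[x,0]),1) for x in(m,m2,m3)],m.sum(), np.percentile(r[m,0],[5,95]).round(1) if m.sum() else "")
    m=(p[:,2]>150)&(p[:,2]<225)&(abs(r[:,0])<25)&(abs(r[:,1])<100);print("ends",np.percentile(r[m,1],[1,99]))
E
```

```text
now [474.5  36.4 332.1] rotvec first [-0.02 -0.01 -0.06] then tool shift [-390.6   73.4   32.1] 8 x [-48.83   9.17   4.01] F [ 1.   0.5 -0.4] t 27.1
t4 front x=0.092*y+666.8 [-0.5  1.6 -1.3  2.1 -1.  -0.6  0.3  1.  -2.4 -0.8 -0.8  0.8  1.   0.4]
face x at y=-216 equiv [640.30048014 642.55930045 644.8403258 ] 591
70 [np.float64(-4.4), np.float64(-4.1), np.float64(-4.5)] 68 [-5.1 -3.6]
110 [np.float64(-4.2), np.float64(-4.0), np.float64(-4.3)] 73 [-4.8 -3.5]
150 [np.float64(-3.7), np.float64(-3.8), np.float64(-3.7)] 90 [-4.6 -3. ]
205 [np.float64(0.2), np.float64(0.7), np.float64(-0.1)] 125 [-3.4  4. ]
195 [np.float64(-0.3), np.float64(-0.1), np.float64(-0.3)] 149 [-3.6  3.8]
ends [-78.8604629   79.84566085]
s4 front x=0.084*y+663.7 [ 3.  -2.2  0.2  0.4  2.8 -1.  -2.6 -2.6 -1.7 -1.1  0.5  4.4 -0.5  0.3]
face x at y=-216 equiv [640.67744436 644.19068913 647.19564413] 1072
70 [np.float64(-2.8), np.float64(-2.7), np.float64(-2.8)] 181 [-4.9 -0.9]
110 [np.float64(-2.7), np.float64(-2.6), np.float64(-2.8)] 196 [-5.2 -0.3]
150 [np.float64(-2.2), np.float64(-2.2), np.float64(-2.1)] 207 [-4.7  0.1]
205 [np.float64(0.4), np.float64(1.8), np.float64(0.0)] 40 [-4.2  5.6]
195 [np.float64(-1.6), np.float64(-1.3), np.float64(-2.2)] 96 [-4.4  5.1]
ends [-79.70715256  79.59515848]
```

Call:
apply_moves(series=[[-30, 5, 0, 0, 0, 0, 0.4], [-48, 9, 0, 0, 0, 0, 0.4], [-50, 9, 0, 0, 0, 0, 0.4], [-50, 10, 0, 0, 0, 0, 0.4], [-50, 10, 0, 0, 0, 0, 0.4], [-50, 10, 0, 0, 0, 0, 0.4], [-50, 10, 0, 0, 0, 0, 0.4], [-40, 6, 0, 0, 0, 0, 0.4], [-20, 4, 20, 0, 0, 0, 0.4], [-2, 0, 40, 0, 0, 0, 0.4], [0, 0, 25, 0, 0, 0, 0.4], [0, 0, 0, 0, 0, 0, 0.4]])

```text
time_s: 28.58
position: [0.4639, -0.3604, 0.2455]
tool_rot: [[0.211, 0.977, -0.003], [0.977, -0.211, 0.003], [0.003, -0.003, -1.0]]
ft_force: [-0.0, -0.4, 0.3]
grip_width: 0.0339
gripper_force: 0.0
```

```bash
python3 g.py 465 -360.5 173 78;python3 - <<'E'
from m import *
save(get_image("side"),"s5",(290,80,440,220),4)
E
```

```text
now [ 463.9 -360.4  245.5] rotvec first [-0.18 -0.15 -0.19] then tool shift [ 0.2  1.1 72.5] 2 x [ 0.09  0.54 36.27] F [-0.  -0.4  0.3] t 28.6
```

View pics/s5.png

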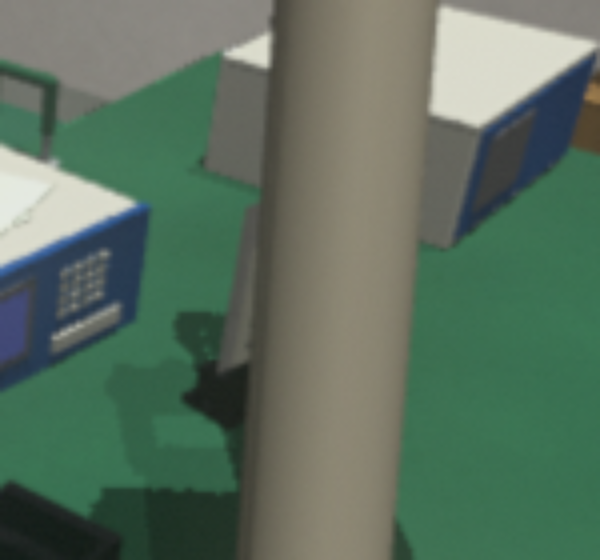

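The arm hides the gripper; the board's edge at (240,290) still stands in place. The numbers agree, so I descend and grip.

Call:
apply_moves(series=[[0, 1, 25, 0, 0, 0, 0.4], [0, 0, 25, 0, 0, 0, 0.4], [0, 0, 15, 0, 0, 0, 0.4], [0, 0, 7, 0, 0, 0, 0.4], [0, 0, 0, 0, 0, 0, 0.4], [0, 0, 0, 0, 0, 0, 0], [0, 0, 0, 0, 0, 0, 0], [0, 0, 0, 0, 0, 0, 0], [0, 0, 0, 0, 0, 0, 0]], grip_force=70)

```text
time_s: 29.75
position: [0.465, -0.3615, 0.1762]
tool_rot: [[0.209, 0.978, 0.001], [0.978, -0.209, -0.002], [-0.001, 0.002, -1.0]]
ft_force: [0.1, -0.5, 5.3]
grip_width: 0.0072
gripper_force: 69.2
```

Call:
apply_moves(series=[[0, 0, -12, 0, 0, 0, 0], [0, 0, -20, 0, 0, 0, 0], [0, 0, -25, 0, 0, 0, 0], [0, 0, -20, 0, 0, 0, 0], [0, 0, -8, 0, 0, 0, 0], [0, 0, 0, 0, 0, -3.5, 0], [0, 0, 0, 0, 0, -3.4, 0], [0, 0, 0, 0, 0, 0, 0]])

```text
time_s: 30.75
position: [0.4646, -0.361, 0.2597]
tool_rot: [[0.09, 0.996, -0.001], [0.996, -0.09, 0.001], [0.001, -0.001, -1.0]]
ft_force: [-0.6, -0.2, -1.9]
grip_width: 0.0072
gripper_force: 68.4
```

```bash
python3 g.py 600 -212.5 250 84.9
python3 - <<'E'
from m import *
p=pts(get_image("top"))*1000;p=p[~np.isnan(p[...,0])]
s=telemetry.observe();R=s["tool_rot"];r=(p-1000*s["position"]-[-1.9,1,0])@R
for lo,hi in((60,100),(100,140),(140,175)):
  m=(r[:,2]>lo)&(r[:,2]<hi)&(abs(r[:,0])<85)&(abs(r[:,1])<20)
  if m.sum():print(lo,m.sum(),np.percentile(r[m,1],[5,50,95]).round(1),np.percentile(r[m,0],[1,99]).round(1),p[m,2].min())
E
```

```text
now [ 464.6 -361.   259.7] rotvec first [-0.06 -0.06 -0.07] then tool shift [159.9 121.7   9.7] 5 x [31.98 24.34  1.94] F [-0.6 -0.2 -1.9] t 30.8
60 36 [-5.  -4.1  2.3] [28.  80.3] 160.56157416169458
100 34 [-4.8 -4.1  2.3] [21.7 80.3] 122.54546130217014
140 25 [-4.2 -3.9  2.7] [15.6 81.5] 90.55485947916742
```

Call:
apply_moves(series=[[32, 24, 2, 0, 0, 0, 0], [32, 24, 2, 0, 0, 0, 0], [40, 30, 2, 0, 0, 0, 0], [32, 24, 2, 0, 0, 0, 0], [18, 14, 1, 0, 0, 0, 0], [6, 5, 0, 0, 0, 0, 0], [0, 0, 0, 4, 0, 0, 0], [0, 0, 0, 5, 0, 0, 0], [0, 0, 0, 5, 0, 0, 0], [0, 0, 0, 0, 0, 0, 0]])

```text
time_s: 32.05
position: [0.5998, -0.2138, 0.2502]
tool_rot: [[0.091, 0.966, -0.241], [0.996, -0.088, 0.022], [0.0, -0.242, -0.97]]
ft_force: [0.3, 0.2, -2.3]
grip_width: 0.007
gripper_force: 68.5
```

```bash
cat > g2.py <<'E'
import sys
from g import *
x,y,z,yaw,th=map(float,sys.argv[1:])
s=telemetry.observe();R=Ro.from_matrix(s["tool_rot"])
T=Ro.from_euler("z",yaw,degrees=True)*Ro.from_euler("x",th,degrees=True)*Ro.from_euler("x",180,degrees=True)
d=np.array([x,y,z])-1000*s["position"]
print("now",(1000*s["position"]).round(1),"rot",(R.inv()*T).as_rotvec(degrees=True).round(2),"up axis",-R.as_matrix()[:,2].round(3),"shift",T.inv().apply(d).round(1),"split xy",T.inv().apply(d*[1,1,0]).round(1),"split z",T.inv().apply(d*[0,0,1]).round(1),"F",s["ft_force"].round(1))
E
python3 g2.py 643.6 -216 185 84.9 14
```

```text
now [ 599.8 -213.8  250.2] rot [-0.02 -0.04 -0.11] up axis [ 0.241 -0.022  0.97 ] shift [ 1.7 58.3 52.6] split xy [  1.7  42.5 -10.6] split z [-0.  15.8 63.2] F [ 0.3  0.2 -2.3]
```

Call:
apply_moves(series=[[0, 6, 24, 0, 0, 0, 0], [0, 6, 24, 0, 0, 0, 0], [0, 4, 15, 0, 0, 0, 0], [1, 12, -3, 0, 0, 0, 0], [0.7, 15, -3.8, 0, 0, 0, 0], [0, 10, -2.5, 0, 0, 0, 0], [0, 5.5, -1.3, 0, 0, 0, 0], [0, 0, 0, 0, 0, 0, 0], [0, 0, 0, 0, 0, 0, 0]])

```text
time_s: 33.17
position: [0.6434, -0.215, 0.1865]
tool_rot: [[0.09, 0.966, -0.241], [0.996, -0.087, 0.022], [-0.0, -0.242, -0.97]]
ft_force: [-0.5, -0.1, -2.0]
grip_width: 0.007
gripper_force: 68.5
```

```bash
python3 g2.py 643.6 -216 165 84.9 14
python3 - <<'E'
from m import *
im=get_image("side");save(im,"s6",(230,60,400,220),4)
E
```

```text
now [ 643.4 -215.   186.5] rot [ 0.01 -0.01 -0.05] up axis [ 0.241 -0.022  0.97 ] shift [-1.   5.5 20.8] split xy [-1.   0.3 -0.1] split z [-0.   5.2 20.8] F [-0.5 -0.1 -2. ]
```

View pics/s6.png

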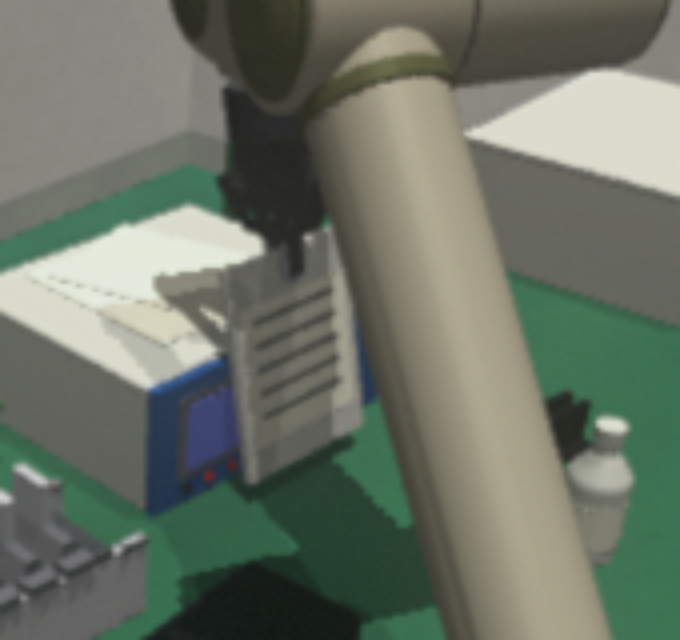

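The board is held slanted before the front at (295,370), square to it and a little above the bench. Now I lower it.

Call:
apply_moves(series=[[-0.5, 2.5, 10, 0, 0, 0, 0], [0, 2, 8, 0, 0, 0, 0], [0, 0.5, 2, 0, 0, 0, 0], [0, 0.4, 1.5, 0, 0, 0, 0], [0, 0, 0, 0, 0, 0, 0], [0, 0, 0, 0, 0, 0, 0]])

```text
time_s: 33.98
position: [0.6437, -0.2154, 0.1643]
tool_rot: [[0.09, 0.967, -0.241], [0.996, -0.087, 0.021], [-0.0, -0.241, -0.97]]
ft_force: [0.5, -0.6, -2.7]
grip_width: 0.007
gripper_force: 68.6
```

```bash
python3 g2.py 643.6 -216 164 84.9 14
```

```text
now [ 643.7 -215.4  164.3] rot [ 0.03 -0.   -0.04] up axis [ 0.241 -0.021  0.97 ] shift [-0.6 -0.   0.3] split xy [-0.6 -0.1  0. ] split z [-0.   0.1  0.3] F [ 0.5 -0.6 -2.7]
```

Call:
apply_moves(series=[[0, 0.2, 1, 0, 0, 0, 0], [0, 0.2, 1, 0, 0, 0, 0], [0, 0, 0, 0, 0, 0, 0], [0, 0, 0, 0, 0, 0, 0]])

```text
time_s: 34.48
position: [0.644, -0.2155, 0.1641]
tool_rot: [[0.09, 0.967, -0.238], [0.996, -0.087, 0.02], [-0.001, -0.239, -0.971]]
ft_force: [1.1, 1.9, 7.1]
grip_width: 0.0068
gripper_force: 70.2
```

Call:
apply_moves(series=[[0, 0, 0, 0, 0, 0, 0.1], [0, 0, 0, 0, 0, 0, 0.2], [0, 0, 0, 0, 0, 0, 0.35], [0, 0, 0, 0, 0, 0, 0.5], [0, 0, 0, 0, 0, 0, 0.5], [0, 0, 0, 0, 0, 0, 0.5], [0, 0, -15, 0, 0, 0, 0.5], [0, 0, -25, 0, 0, 0, 0.5], [0, 0, -40, 0, 0, 0, 0.5], [0, 0, -40, 0, 0, 0, 0.5], [0, 0, -20, 0, 0, 0, 0.5]])

```text
time_s: 35.85
position: [0.6776, -0.2184, 0.3003]
tool_rot: [[0.09, 0.967, -0.238], [0.996, -0.087, 0.02], [-0.001, -0.239, -0.971]]
ft_force: [-0.3, -0.3, -0.5]
grip_width: 0.0428
gripper_force: 0.0
```

Run:
```python
from m import *
im=get_image("side");save(im,"s7",(60,60,400,300),2.3);p=pts(im)*1000
c=np.array([643.9,-216]);a=np.radians(-5.1);R=np.array([[np.cos(a),-np.sin(a)],[np.sin(a),np.cos(a)]])
l=(p[...,:2]-[1,2.5]-c)@R;z=p[...,2]
for lo in range(10,200,30):
    m=(z>lo)&(z<lo+10)&(l[...,0]>-90)&(l[...,0]<60)&(abs(l[...,1])<95)
    m&=(im["frame"].max(2).astype(int)-im["frame"].min(2)<40)
    print(lo,m.sum(),np.median(l[m],0).round(1) if m.any() else "",np.percentile(l[m][:,1],[2,98]).round(0) if m.any() else "")
tabs();print(telemetry.observe()["position"],telemetry.observe()["time_s"])
```

```text
10 91 [-38.6  27.2] [-74.  93.]
40 87 [-30.9   6.7] [-71.  79.]
70 73 [-22.8  11.9] [-61.  80.]
100 85 [-13.8  28.3] [-51.  88.]
130 79 [-5.2 32.5] [-44.  87.]
160 72 [ 3.9 25.7] [-36.  79.]
190 38 [11.8 20.6] [-33.  77.]
top
[637.6 115.1] [35. 10.] -6.4 136.7 47
[642.5 150.9] [36.6 10.4] -6.5 136.0 53
[646.1 186.7] [35.4 10.2] -6.3 136.4 54
[650.8 222.4] [35.1 10.5] -5.1 136.4 58
[654.7 257.8] [34.2 10.6] -6.0 135.6 60
[657.7 293.7] [35.2 11.6] -7.7 136.1 63
[661.4 329.9] [37.4 11.7] -9.5 136.0 68
side
[642.8 133.9] [50.4 39.6] 83.3 126.3 186
[649.4 188. ] [39.  12.6] -7.6 125.4 95
[653.4 223.7] [39.2 11.3] -7.3 125.8 97
[658.3 259.9] [39.3 13.1] -4.2 126.8 100
[660.9 294.9] [37.7 12.8] -5.5 127.7 100
[663.8 331.3] [40.  11.5] -5.1 127.2 103
[ 0.6775995  -0.21851869  0.2978956 ] 36.0
```

View pics/s7.png

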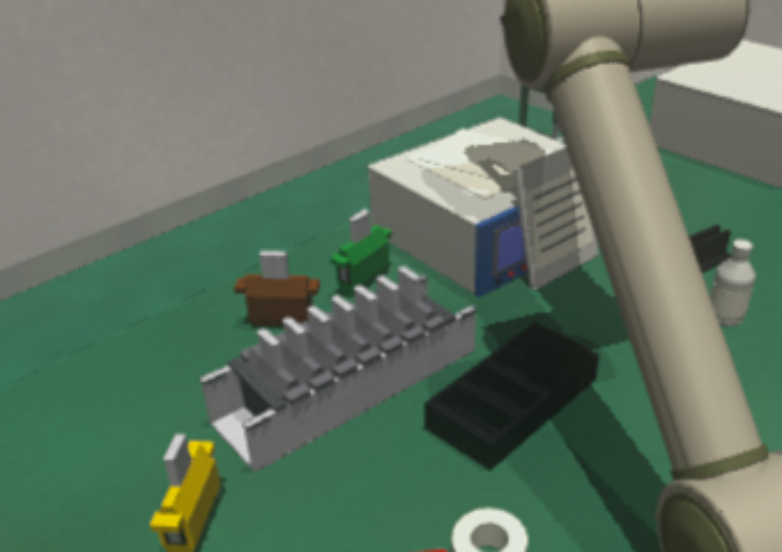

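The board leans at about 0.28 rad with its foot about 40 mm before the front, centred and resting on the front's upper edge. The row is intact and the bystanders look untouched.

Call:
apply_moves(series=[[0, 0, -5, 0, 0, 0, 0.5], [0, 0, 0, 0, 0, 0, 0.5], [0, 0, 0, 0, 0, 0, 0.5], [0, 0, 0, 0, 0, 0, 0.5]])

```text
time_s: 36.5
position: [0.6784, -0.2185, 0.3026]
tool_rot: [[0.09, 0.966, -0.241], [0.996, -0.087, 0.022], [0.0, -0.242, -0.97]]
ft_force: [-0.6, 0.8, -0.6]
grip_width: 0.0425
gripper_force: 0.0
```

```bash
python3 -c "
from rig import env
print(env.close_job())"
```

```text
the job is handed in; nothing more can be done
None
```

The job is handed in, with no verdict returned: by the camera, all three spare cassettes hang fully down inside the row and the board leans centred against the tester front at about 0.28 rad, at 36.5 s of the 208 s allowed.

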